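# Slide the phone out over the stand's edge for charging

### The job

With the fingertips, push the phone along the top of the white stand until its end sticks out about 4 cm past the edge that has the small cable notch, square to that edge and centred on the notch, so that a charging plug can reach it. Only slide it: do not pick it up, lift it or tip it, and leave it lying flat and still on the stand. Leave the cup and the black disc on the stand and the jar behind it where they are.

Things in the scene. Friction and masses are not known exactly. Their poses are not given: they have to be found in the camera images.
- stand: Low white desk stand, fixed to the worktop, 320 (its x) x 240 (its y) x 60 mm high, flat top without rims, so things can be pushed off any side. Origin: centre of its underside, on the worktop; z up. The edge with the notch is its -x edge (240 mm long), 160 mm from the origin. Round it: a black printer, 0.28 m high, stands on the worktop from 0.35 m to the left (y above 0.35), so pass over it high; a sink lies to the right (y below -0.33).
- notch_edge (a point): Middle of the stand's notched edge, at the height of the stand's top surface. Axes as the stand's: -x points outward past the edge, y runs along the edge, z up. The cable notch is a cut-out here, 30 mm wide along the edge and 14 mm deep.
- phone: Dark phone lying face up on the stand, 148 (its x) x 72 (its y) x 9 mm thick, about 0.18 kg (130 to 250 g). Origin: centre of its underside; z up. Its -x end faces the notched edge; it starts wholly on the stand, up to about 15 degrees skew and up to about 35 mm off the notch's line to either side.
- phone_end (a point): Middle of the phone's -x end face (74 mm from its centre), half-way up its thickness: the end that is to stick out past the notched edge by about 40 mm. Axes as the phone's.
- scoop_cup: Small white cup, 45 mm across, 30 mm high, loose on a back corner of the stand (far from the notch, stand's +y side); to be left alone. Origin: centre of its underside.
- disc: Flat black disc with holes, 49 mm across, 12 mm high, loose on the stand's other back corner (stand's -y side); to be left alone. Origin: centre of its underside.
- jar: White screw-cap jar, 50 mm across, 98 mm high, standing loose on the worktop just behind the stand (on its +x side); to be left alone. Origin: centre of its underside.

How it is judged:
At the end, for the whole second after the job is handed in: The phone lies flat and at rest on the stand's top, its end 30 to 50 mm past the notched edge, its long axis within 8 degrees of square to the edge, and the middles of its end and of its body within 15 mm of the notch's centre line (x of phone_end in the frame of notch_edge between -0.05 and -0.03 m and y of phone_end in the frame of notch_edge between -0.015 and 0.015 m and y of phone in the frame of notch_edge between -0.015 and 0.015 m and angle between the x axis of phone and the x axis of stand, either way round below 0.14 rad and z of phone in the frame of notch_edge between -0.004 and 0.004 m and angle between phone's own z axis and vertical below 0.05 rad and linear speed of phone below 0.01 m/s); the robot touches nothing.
It fails at once if the phone is lifted more than 8 mm off the stand or drops off it (z of phone in the frame of notch_edge above 0.008 m or z of phone in the frame of notch_edge below -0.015 m).
It fails at once if the phone is tipped more than 11 degrees (angle between phone's own z axis and vertical above 0.2 rad).
It fails at once if the cup is moved more than 15 mm or tipped (distance of scoop_cup from where it was at the start of the episode above 0.015 m or angle between scoop_cup's own z axis and vertical above 0.3 rad).
It fails at once if the disc is moved more than 15 mm or tipped (distance of disc from where it was at the start of the episode above 0.015 m or angle between disc's own z axis and vertical above 0.3 rad).
It fails at once if the jar is moved more than 15 mm or tipped (distance of jar from where it was at the start of the episode above 0.015 m or angle between jar's own z axis and vertical above 0.3 rad).
It also fails if it takes over 64 s, if anything falls off the work surface, if the arm or the gripper's body presses on something with over 40 N, if the wrist force passes 120 N, or if a joint passes its speed limit or range.

### The arm

A 6-joint arm with a two-finger parallel gripper is mounted at the origin on a cart in front of the work surface, level with it; the furniture and walls round the work are solid. World frame = base frame: x ahead of the robot, y to its left, z up, the work surface at z = 0. Lengths are in m, angles in rad, forces in N, time in s.
With the tool pointing down it reaches from about 0.35 to 0.775 m from the base axis. Payload 7.3 kg.
Tool frame: the origin (TCP) lies at the very end of the fingers, on their centre line; the grasp point (between the pads) lies 19 mm behind it; z points along the fingers, y is the line along which they close (so a half turn about z gives the same grasp; the last joint's range is limited). The gripper opens to 92 mm and grips with 3 to 60 N. Pads are 19 mm wide; open, the fingers measure 130 mm over their backs; the gripper's body (75 mm by 190 mm) begins 47 mm behind the grasp point.
Start: joints at [0.957, 0.342, 1.524, -0, 1.275, -0.146], TCP at [0.237, 0.469, 0.227] pointing down, gripper open.
Joint ranges: [-2.53, 2.53], [-0.77, 2.02], [0.04, 2.7], [-1, 4.14], [0.28, 2.66], [-3.11, 3.11]. Speed limits (rad/s): [2.57, 2.57, 3.14, 3.14, 3.14, 3.14].

### API

Orientations are given as [roll, pitch, yaw] about the fixed x, y, z axes, in that order (R = Rz(yaw) Ry(pitch) Rx(roll)).
In Python, from cell import robot gives the robot as it stands.
- The arm moves only by the tool apply_moves, never from a script. Its argument "motion" is text: rows parted by semicolons, each of 7 numbers parted by spaces: the opening in per cent of the stroke, from 0 (shut) to 100 (fully open), then the shift along the tool's x, y, z in cm, then the turn, a rotation vector about the tool's x, y, z in rad. A call has 1 to 20 rows; each row shifts and turns the commanded pose from where the row before left it, along the tool's axes as they then stand; what a row does not reach is not made up. A row lasts 1/8 s, in which the tool goes at most 62.5 mm and 10.7 degrees, less where a joint would pass 70% of its speed; a pose out of reach is approached as far as the arm can. A call with a gripper value outside its range is refused whole. The fingers move at their own pace and stop on an object; "force" is the grip in N (left out, the last holds). Time passes only in rows, so rows that do not move let the fingers close. It gives the time, the measured TCP pose, the force, the opening and the grip force at its end, in the units of the state.
- robot.observe(): the state, without advancing time (a new reading comes with each control period).
- robot.read_camera(name): name is "scene" or "top" or "wrist"; returns a dict with "img" (420x560x3 uint8, red, green, blue), "fovy" (degrees; the focal length in pixels is half the picture's height over the tangent of half this angle, whatever the lens; pixels are square), "cx", "cy" (the principal point, pixels), "R" (3x3) and "t" (3): a world point X has camera coordinates R X + t; the wrist camera has in their place "hand_eye" (4x4, takes a point from camera to tool coordinates, whose origin is the TCP and whose axes are the flange's). Camera axes: x right, y down, z forward; pixel columns grow to the right and rows downward; lengths in m; the calibration is good to about 2 mm. A picture is of the moment at which its call begins: read the wrist's pose just before it. There is no depth.
- robot.hand_in(): hands the job in; it is judged then, once.
Trained networks look in a picture, given as the dict that the camera call returned (one of the last four; its "shot" number tells which), for a name from the list of things; names that differ only in an ending like _2 or _b are one class to them, and where a whole thing is asked for, a point or a joint stands for the part that bears it (a point fixed in the world has none). Each returns a list of dicts, best first, with "score" (0 to 1); they miss things now and then, are a little off and sometimes report something else, mostly with a low value. They report only what shows in the picture. A call takes as long as a camera call.
- robot.search_frame(target, picture): "centre" ([x, y, z] in m, in world coordinates, good to about 4 mm: the middle of the surface that is visible of it).
- robot.trace(target, picture): "pixels" (420x560 bool, what is visible of it).
The state is a dict: "time": time; "qpos": joint angles; "qvel": joint speeds; "joint_efforts": joint torques, N m; "tool_pos": TCP position; "tool_rot": TCP orientation; "contact_force": force on the tool from outside, world axes, zero at the start; "torque": the same for the moment, N m; "opening": finger opening in m; "grip_force": force on a finger pad.
Only numpy, scipy, OpenCV 4.12 (cv2) and the standard library are available. Lean on these libraries where they do the work, as an engineer would, in place of code of your own. Each camera call takes 0.05 s, during which the arm holds its last target. There are 200 camera calls.

## Working session

There is one attempt and no reset: what is moved stays moved. The work goes in short steps, Python scripts to look and compute and a tool call to move; the robot and the scene stay as the last step left them, time stands still between calls to the robot, and variables do not carry over. Pictures are saved under pics/ and viewed, at most 10 in all, crops included, and the job is handed in when it is done.

Besides the shell and the picture viewer there is one more tool, called after ">>>" by a JSON object that holds its "op" and its "data". apply_moves: Moves the arm, as the interface text tells. Its arguments: {"type":"object","properties":{"motion":{"type":"string"},"force":{"type":"number"}},"required":["motion"]}

```bash
ls; mkdir -p pics
cat > h.py <<'E'
import numpy as np, cv2
from cell import robot
def K(p):
    h,w=p['img'].shape[:2]; f=h/2/np.tan(np.radians(p['fovy'])/2)
    return np.array([[f,0,p['cx']],[0,f,p['cy']],[0,0,1]])
def ray(p,uv,z):
    """pixels -> world points at height z"""
    uv=np.atleast_2d(uv).astype(float)
    d=np.linalg.solve(K(p),np.c_[uv,np.ones(len(uv))].T)
    R=np.array(p['R']);t=np.array(p['t'])
    c=-R.T@t; d=(R.T@d).T
    return c+d*((z-c[2])/d[:,2])[:,None]
def rect(p,name,z):
    tr=robot.trace(name,p)
    if not tr: return None
    m=tr[0]['pixels'].astype(np.uint8)
    c=max(cv2.findContours(m,0,1)[0],key=cv2.contourArea)[:,0]
    P=ray(p,c,z)[:,:2]
    r=cv2.minAreaRect((P*1000).astype(np.float32))
    return tr[0]['score'],r,cv2.boxPoints(r)
def save(p,n): cv2.imwrite('pics/'+n,p['img'][:,:,::-1])
E
python3 - <<'E'
from h import *
np.set_printoptions(precision=3,suppress=True)
s=robot.observe(); print(s['time'],s['tool_pos'],s['tool_rot'],s['opening'])
for n in('top','scene'):
    p=robot.read_camera(n); save(p,n+'0.png')
    print(n,-np.array(p['R']).T@p['t'])
    for o,z in(('stand',.06),('phone',.069),('scoop_cup',.09),('disc',.072),('jar',.098)):
        try: print(o,rect(p,o,z)[:2],[ (d['centre'],d['score']) for d in robot.search_frame(o,p)[:1]])
        except Exception as e: print(o,e)
E
```

```text
pics
0.0 [0.236 0.468 0.226] [-3.14  -0.     2.674] 0.0916245434118654
top [ 0.463 -0.047  0.924]
stand (0.96, ((569.82177734375, -41.638336181640625), (243.2744140625, 323.11083984375), 87.07255554199219)) [([0.5727, -0.0592, 0.0616], 0.73)]
phone (0.6, ((515.8389892578125, -12.815452575683594), (71.07814025878906, 147.16554260253906), 73.2796630859375)) [([0.5159, -0.0123, 0.0682], 0.63)]
scoop_cup (0.8, ((706.6550903320312, 39.84657287597656), (43.54949188232422, 43.94996643066406), 44.70621871948242)) [([0.7149, 0.0434, 0.0784], 0.72)]
disc (0.89, ((694.762939453125, -140.91595458984375), (46.72111892700195, 48.332275390625), 89.31865692138672)) [([0.6939, -0.1391, 0.0719], 0.96)]
jar (0.93, ((752.1664428710938, -70.26338958740234), (45.90161895751953, 69.94314575195312), 89.55289459228516)) [([0.7522, -0.0683, 0.0965], 0.91)]
scene [ 0.168 -0.577  0.729]
stand (0.75, ((566.3189697265625, -55.491363525390625), (270.47906494140625, 325.67864990234375), 87.39198303222656)) []
phone (0.83, ((513.8553466796875, -14.631580352783203), (76.88414001464844, 147.08758544921875), 72.5783920288086)) [([0.5123, -0.0129, 0.0649], 0.75)]
scoop_cup (0.81, ((695.4343872070312, 31.487136840820312), (68.65299987792969, 45.262245178222656), 48.00529479980469)) [([0.7059, 0.0454, 0.0783], 0.97)]
disc (0.81, ((691.29248046875, -142.0714569091797), (56.64195251464844, 46.248870849609375), 44.7774543762207)) [([0.6921, -0.1469, 0.0691], 0.92)]
jar (0.61, ((732.4730834960938, -99.00109100341797), (124.12855529785156, 46.7964973449707), 38.987125396728516)) [([0.7496, -0.0856, 0.0791], 0.66)]
```

View pics/top0.png

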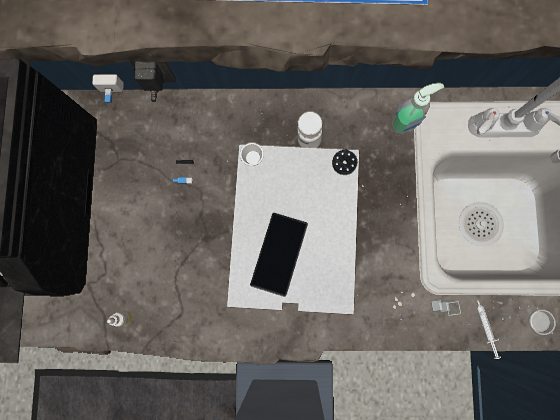

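Run:
```python
from h import *
p=robot.read_camera('top')
for n,z in(('stand',.06),('phone',.069)): print(n,rect(p,n,z)[2])
R=cv2.Rodrigues(np.array(robot.observe()['tool_rot'])*0)[0]
from scipy.spatial.transform import Rotation as Ro
print(Ro.from_euler('xyz',robot.observe()['tool_rot']).as_matrix().round(3))
```

```text
stand [[ 403.97983 -155.0078 ]
 [ 726.18945 -169.36989]
 [ 736.9402    71.82059]
 [ 414.7306    86.18268]]
phone [[434.98352   -26.19632  ]
 [576.7014    -68.782364 ]
 [597.64465     0.9126282]
 [455.92676    43.498672 ]]
[[-0.893  0.451  0.   ]
 [ 0.451  0.893  0.   ]
 [-0.     0.    -1.   ]]
```

The top view shows the stand with its notch at about (290,304), pointing towards the robot. The phone is skewed at about (279,253), the cup is at (251,155) and the disc at (344,162). The jar stands behind the stand. In the stand frame the phone needs about -71 mm in x, -26 mm in y and +14°. The plan is to push its long side with two spread fingertips, then push its back end.

>>> {"op": "apply_moves", "data": {"motion": "100 0 0 -6 0 0 0;100 0 0 -6 0 0 0;60 0 0 0 0 0 0.175;60 0 0 0 0 0 0.175;60 0 0 0 0 0 0.175;60 0 0 0 0 0 0.175;60 0 0 0 0 0 0.175;60 0 0 0 0 0 0.175;60 0 0 0 0 0 0.175;60 0 0 0 0 0 0.17;60 0 0 0 0 0 0"}}

```text
time: 2.62
tool_pos: [0.2367, 0.4686, 0.3467]
tool_rot: [3.142, -0.0, 1.28]
contact_force: [0.4, 0.3, -0.7]
opening: 0.055
grip_force: 0.0
```

>>> {"op": "apply_moves", "data": {"motion": "60 -2.7 3.38 0 0 0 0;60 -2.7 3.38 0 0 0 0;60 -2.7 3.38 0 0 0 0;60 -2.7 3.38 0 0 0 0;60 -2.7 3.38 0 0 0 0;60 -2.7 3.38 0 0 0 0;60 -2.7 3.38 0 0 0 0;60 -2.7 3.38 0 0 0 0;60 -2.7 3.38 0 0 0 0;60 -2.7 3.38 0 0 0 0;60 -2.7 3.38 0 0 0 0;60 -2.7 3.38 0 0 0 0;60 0 0 0 0 0 0"}}

```text
time: 4.25
tool_pos: [0.5329, 0.0393, 0.3459]
tool_rot: [-3.141, 0.001, 1.279]
contact_force: [-0.3, 0.9, 0.7]
opening: 0.0552
grip_force: 0.0
```

```bash
cat >> h.py <<'E'
from scipy.spatial.transform import Rotation as Ro
def wrist():
    s=robot.observe(); p=robot.read_camera('wrist')
    T=np.eye(4); T[:3,:3]=Ro.from_euler('xyz',s['tool_rot']).as_matrix(); T[:3,3]=s['tool_pos']
    M=np.linalg.inv(T@np.array(p['hand_eye'])); p['R'],p['t']=M[:3,:3],M[:3,3]
    return p
def to_tool(x,y,z):
    s=robot.observe(); return Ro.from_euler('xyz',s['tool_rot']).as_matrix().T@(np.array([x,y,z])-s['tool_pos'])*100
E
python3 - <<'E'
from h import *
np.set_printoptions(precision=4,suppress=True)
s=robot.observe(); print(s['time'],s['tool_pos'],s['tool_rot'],s['opening'])
p=wrist(); save(p,'w1.png')
for o,z in(('stand',.06),('phone',.069)):
    r=rect(p,o,z); print(o,r)
E
```

```text
4.25 [0.5329 0.0393 0.3459] [-3.1407  0.0006  1.2788] 0.05519106235676981
stand (0.92, ((570.2367553710938, -40.74497985839844), (240.5503387451172, 319.15484619140625), 86.86468505859375), array([[ 404.3198, -152.1122],
       [ 722.9969, -169.5681],
       [ 736.1537,   70.6222],
       [ 417.4766,   88.0781]], dtype=float32))
phone (0.94, ((516.447265625, -11.3485107421875), (73.17068481445312, 147.98138427734375), 73.24681854248047), array([[435.0514, -25.0532],
       [576.7517, -67.7088],
       [597.8431,   2.3562],
       [456.1428,  45.0117]], dtype=float32))
```

View pics/w1.png

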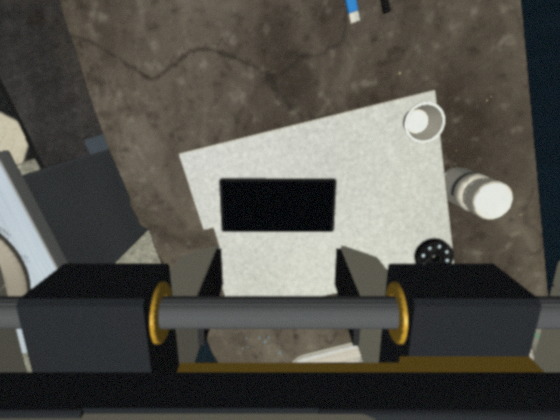

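The wrist view shows the phone at about (278,205) and the stand. Both match the top view to within 2 mm. I'll go down beside the phone's +y long side.

>>> {"op": "apply_moves", "data": {"motion": "60 0.4 0 -0 0 0 0;60 0 0 4.5 0 0 0;60 0 0 4.5 0 0 0;60 0 0 4.5 0 0 0;60 0 0 4.5 0 0 0;60 0 0 4.5 0 0 0;60 0 0 3.5 0 0 0;60 0 0 1.2 0 0 0;60 0 0 0.6 0 0 0;60 0 0 0.3 0 0 0;60 0 0 0 0 0 0;60 0 0 0 0 0 0"}}

```text
time: 5.9
tool_pos: [0.5335, 0.0454, 0.0665]
tool_rot: [3.14, -0.0, 1.279]
contact_force: [0.1, 0.2, 0.2]
opening: 0.055
grip_force: 0.0
```

Run:
```python
from h import *
np.set_printoptions(precision=4,suppress=True)
s=robot.observe(); print(s['time'],s['tool_pos'],s['tool_rot'],s['opening'],s['contact_force'])
p=wrist(); save(p,'w2.png')
for p in (p,robot.read_camera('scene')):
  r=rect(p,'phone',.069); print(r)
save(p,'s2.png')
```

```text
5.9 [0.5335 0.0454 0.0665] [ 3.1402 -0.0004  1.2788] 0.05498861698759792 [0.0678 0.2102 0.2464]
(0.75, ((522.0095825195312, 2.3833789825439453), (20.851388931274414, 86.55284118652344), 73.2159423828125), array([[477.5662,   4.8986],
       [560.4319, -20.0949],
       [566.453 ,  -0.1318],
       [483.5873,  24.8617]], dtype=float32))
(0.96, ((513.6183471679688, -14.852188110351562), (76.55721282958984, 146.80426025390625), 72.24200439453125), array([[432.0387, -28.9195],
       [571.8482, -73.6944],
       [595.198 ,  -0.7849],
       [455.3885,  43.99  ]], dtype=float32))
```

View pics/w2.png

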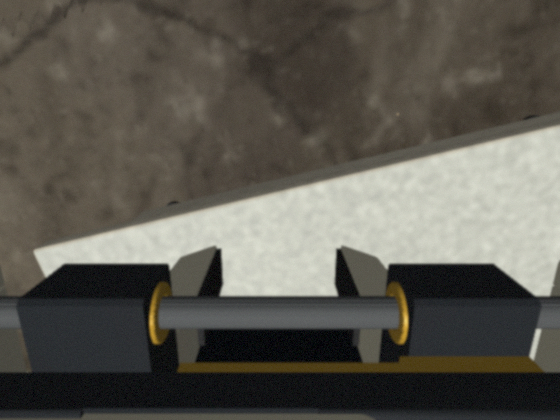

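>>> {"op": "apply_moves", "data": {"motion": "60 0 0 0.3 0 0 0;60 -0.24 0 0 0 0 0;60 -0.24 0 0 0 0 0;60 -0.24 0 0 0 0 0;60 -0.24 0 0 0 0 0;60 -0.24 0 0 0 0 0;60 -0.24 0 0 0 0 0;60 -0.26 -0.08 0 0 0 -0.024;60 -0.26 -0.08 0 0 0 -0.024;60 -0.26 -0.08 0 0 0 -0.024;60 -0.26 -0.08 0 0 0 -0.024;60 -0.26 -0.08 0 0 0 -0.024;60 -0.26 -0.08 0 0 0 -0.024;60 -0.26 -0.08 0 0 0 -0.024;60 0 0 0 0 0 0"}}

```text
time: 7.98
tool_pos: [0.5194, 0.0148, 0.0627]
tool_rot: [-3.142, 0.0, 1.447]
contact_force: [-0.4, -0.8, -0.3]
opening: 0.0548
grip_force: 0.0
```

```bash
cat >> h.py <<'E'
C=np.array([.570,-.041]); A=np.radians(-2.9); U=np.array([np.cos(A),np.sin(A)]); V=np.array([-U[1],U[0]])
def stand_xy(w): d=np.array(w)[:2]-C; return np.array([d@U,d@V])*1000
def report(cams=('scene','top')):
    s=robot.observe(); print(s['time'],s['tool_pos'],'deg',np.degrees(s['tool_rot']).round(2),s['contact_force'],'tcp stand',stand_xy(s['tool_pos']))
    for n in cams:
        p=wrist() if n=='wrist' else robot.read_camera(n)
        r=rect(p,'phone',.069); save(p,'last_%s.png'%n)
        if r:
            b=r[2]; e=[b[1]-b[0],b[2]-b[1]]; L=max(e,key=np.linalg.norm)
            print(n,'phone stand',stand_xy(np.array(r[1][0])/1000),'size',r[1][1],'yaw rel', (np.degrees(np.arctan2(L[1],L[0])-A)+90)%180-90)
E
python3 -c "
from h import *
np.set_printoptions(precision=4,suppress=True)
report(); cv2.imwrite('pics/c3.png',np.hstack([cv2.imread('pics/last_scene.png')[60:400,160:560],cv2.imread('pics/last_top.png')[60:400,160:560]]))"
```

```text
7.975 [0.5194 0.0148 0.0627] deg [-180.      0.01   82.91] [-0.3631 -0.8332 -0.3305] tcp stand [-53.3832  53.1834]
scene phone stand [-58.5957   3.5278] size (74.41726684570312, 147.3970184326172) yaw rel -3.9254652404280392
top phone stand [-57.7481 -17.9906] size (26.86496353149414, 148.6009063720703) yaw rel -6.06337250724998
```

View pics/c3.png

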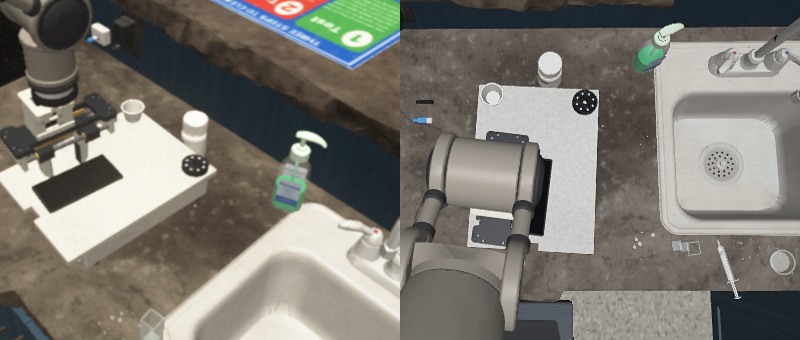

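The scene view (left) shows the phone in contact with both fingertips, now about 5 mm off the centre line and skewed by about 4°. I'll finish that push, then back off.

>>> {"op": "apply_moves", "data": {"motion": "60 -0.17 0 0 0 0 -0.025;60 -0.17 0 0 0 0 -0.025;60 -0.17 0 0 0 0 -0.024;60 0 0 0 0 0 0;60 0 0 0 0 0 0;60 0.5 0 0 0 0 0;60 1.5 0 0 0 0 0;60 0 0 -5 0 0 0;60 0 0 -5 0 0 0;60 0 0 -5 0 0 0;60 0 0 -5 0 0 0;60 0 0 -5 0 0 0;60 0 0 0 0 0 0"}}

```text
time: 9.8
tool_pos: [0.5215, 0.0309, 0.317]
tool_rot: [3.133, 0.0, 1.522]
contact_force: [-0.3, -0.9, -1.2]
opening: 0.0551
grip_force: 0.0
```

```bash
python3 -c "
from h import *
np.set_printoptions(precision=4,suppress=True)
report(('wrist','scene'))"
```

```text
9.8 [0.5215 0.0309 0.317 ] deg [179.5    0.    87.18] [-0.2698 -0.8816 -1.239 ] tcp stand [-52.0901  69.3783]
wrist phone stand [-53.7856   1.5569] size (71.97928619384766, 146.53811645507812) yaw rel -1.318430272445184
scene phone stand [-56.5113  -2.6339] size (75.71025085449219, 148.3795928955078) yaw rel -0.4023142879877071
```

>>> {"op": "apply_moves", "data": {"motion": "33 -2.28 3.33 0 0 0 0;33 -2.28 3.33 0 0 0 0;33 -2.28 3.33 0 0 0 0;33 0 0 0 0 0 -0.175;33 0 0 0 0 0 -0.175;33 0 0 0 0 0 -0.175;33 0 0 0 0 0 -0.175;33 0 0 0 0 0 -0.175;33 0 0 0 0 0 -0.175;33 0 0 0 0 0 -0.175;33 0 0 0 0 0 -0.175;33 0 0 0 0 0 -0.17;33 0 0 0 0 0 0;33 0 0 0 0 0 0"}}

```text
time: 11.75
tool_pos: [0.6161, -0.0432, 0.3118]
tool_rot: [3.141, -0.002, 3.088]
contact_force: [0.1, 0.6, 0.5]
opening: 0.0303
grip_force: 0.0
```

```bash
python3 -c "
from h import *
np.set_printoptions(precision=4,suppress=True)
report(('wrist',)); print(robot.observe()['opening'])"
```

```text
11.75 [ 0.6161 -0.0432  0.3118] deg [179.98  -0.09 176.9 ] [0.1142 0.611  0.4729] tcp stand [46.192   0.1728]
wrist phone stand [-53.3402  -0.146 ] size (71.83134460449219, 145.38824462890625) yaw rel -1.2747379792114373
0.030600884558701164
```

View pics/last_wrist.png

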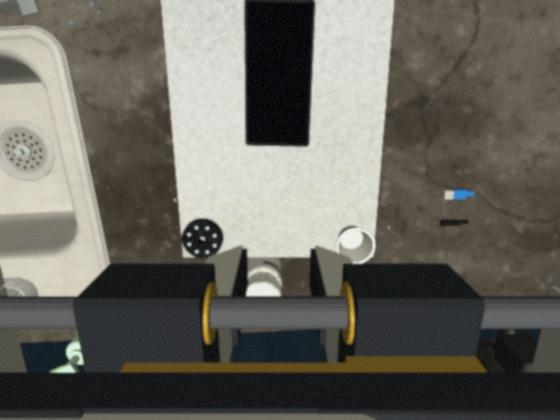

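The wrist view shows the phone at (279,73), nearly square and centred. The cup is at (355,242) and the disc at (202,237), both clear of the fingers' way down.

>>> {"op": "apply_moves", "data": {"motion": "33 0 0 5 0 0 0;33 0 0 5 0 0 0;33 0 0 5 0 0 0;33 0 0 5 0 0 0;33 0 0 3 0 0 0;33 0 0 1.2 0 0 0;33 0 0 0.5 0 0 0;33 0 0 0 0 0 0;33 0 0 0 0 0 0"}}

```text
time: 12.98
tool_pos: [0.6171, -0.0434, 0.0671]
tool_rot: [-3.141, 0.002, 3.091]
contact_force: [0.2, 1.0, 0.4]
opening: 0.0304
grip_force: 0.0
```

```bash
python3 -c "
from h import *
np.set_printoptions(precision=4,suppress=True)
report(('scene',))"
```

```text
12.975 [ 0.6171 -0.0434  0.0671] deg [-179.98    0.14  177.08] [0.1696 1.0376 0.3561] tcp stand [47.165  -0.0626]
scene phone stand [-56.6641  -2.7942] size (76.38624572753906, 149.70016479492188) yaw rel -2.3859013279194414
```

>>> {"op": "apply_moves", "data": {"motion": "33 0 0 0.35 0 0 0;33 0.4 0 0 0 0 0;33 0.4 0 0 0 0 0;33 0.4 0 0 0 0 0;33 0.4 0 0 0 0 0;33 0.4 0 0 0 0 0;33 0.4 0 0 0 0 0;33 0.4 0 0 0 0 0;33 0.4 0 0 0 0 0;33 0.4 0 0 0 0 0;33 0.4 0 0 0 0 0;33 0.4 0 0 0 0 0;33 0.4 0 0 0 0 0;33 0.4 0 0 0 0 0;33 0.4 0 0 0 0 0;33 0.4 0 0 0 0 0;33 0.4 0 0 0 0 0;33 0.4 0 0 0 0 0;33 0.2 0 0 0 0 0;33 0 0 0 0 0 0"}}

```text
time: 15.58
tool_pos: [0.546, -0.0397, 0.0622]
tool_rot: [3.141, -0.001, 3.091]
contact_force: [0.3, 0.9, 1.0]
opening: 0.0301
grip_force: 0.2
```

```bash
python3 -c "
from h import *
np.set_printoptions(precision=4,suppress=True)
report(('scene','wrist','top')); cv2.imwrite('pics/c5.png',np.hstack([cv2.imread('pics/last_scene.png')[60:400,0:400],cv2.imread('pics/last_top.png')[60:400,160:560]]))"
```

```text
15.575 [ 0.546  -0.0397  0.0622] deg [179.99  -0.04 177.09] [0.3086 0.9372 0.9544] tcp stand [-24.0061   0.0799]
scene phone stand [-110.8254   -4.5445] size (76.11288452148438, 150.2014617919922) yaw rel -0.7086676956132436
wrist phone stand [-86.4051  -1.9518] size (71.23270416259766, 101.9465560913086) yaw rel 0.04363666032864444
top phone stand [-80.6626  -2.3737] size (78.39450073242188, 61.3635368347168) yaw rel 78.07707132620314
```

View pics/c5.png

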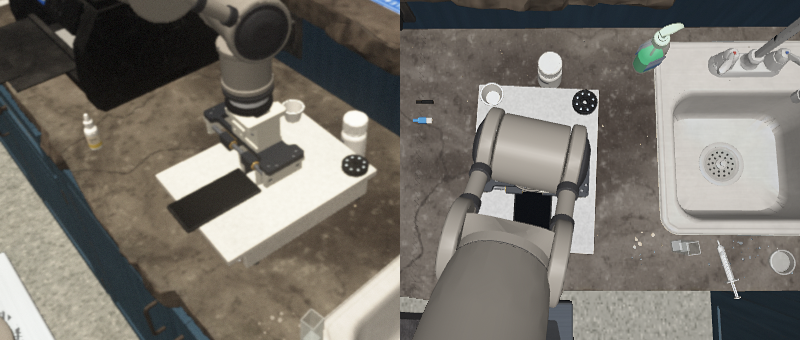

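The phone is square, about 2 mm off the centre line, and sticks out about 23 mm. It needs about 17 mm more.

>>> {"op": "apply_moves", "data": {"motion": "33 0.4 0 0 0 0 0;33 0.4 0 0 0 0 0;33 0.4 0 0 0 0 0;33 0.3 0 0 0 0 0;33 0.15 0 0 0 0 0;33 0 0 0 0 0 0;33 0 0 0 0 0 0;33 -0.5 0 0 0 0 0;33 -1.5 0 0 0 0 0;33 0 0 -5 0 0 0;33 0 0 -5 0 0 0;33 0 0 -5 0 0 0;33 0 0 -5 0 0 0;33 -5 0 -3 0 0 0;33 -4 0 0 0 0 0;33 0 0 0 0 0 0;33 0 0 0 0 0 0"}}

```text
time: 18.0
tool_pos: [0.6393, -0.0444, 0.2915]
tool_rot: [3.141, -0.002, 3.091]
contact_force: [-0.4, -0.5, -0.1]
opening: 0.0298
grip_force: 0.0
```

```bash
python3 -c "
from h import *
np.set_printoptions(precision=4,suppress=True)
report(('scene','wrist','top')); cv2.imwrite('pics/c6.png',np.hstack([cv2.imread('pics/last_scene.png')[60:400,0:400],cv2.imread('pics/last_wrist.png')[:340,80:480]]))"
```

```text
18.0 [ 0.6393 -0.0444  0.2915] deg [179.99  -0.1  177.09] [-0.3572 -0.4517 -0.121 ] tcp stand [69.3884  0.0846]
scene phone stand [-127.8565   -3.5515] size (76.11368560791016, 149.00331115722656) yaw rel -0.3292626400500751
wrist phone stand [-74.29    -1.6538] size (71.33325958251953, 46.63333511352539) yaw rel -89.99930351516554
top phone stand [63.4671 35.1936] size (172.13986206054688, 118.42113494873047) yaw rel 84.83081018883593
```

View pics/c6.png

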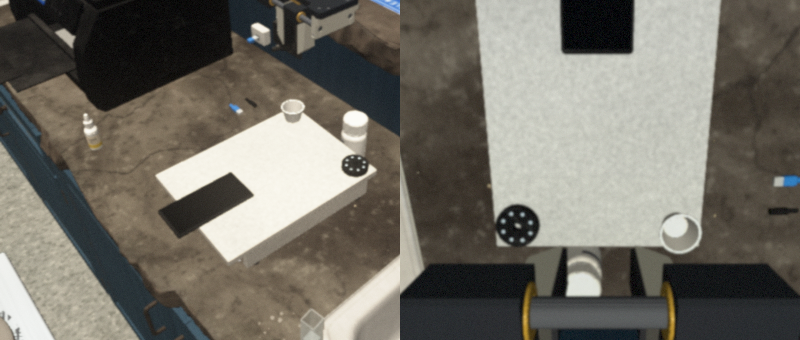

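The phone lies flat, square, about 2 mm off the centre line, and sticks out about 39 mm. The cup, disc and jar haven't moved, and the arm is clear.

```bash
python3 -c "
from h import *
print(robot.hand_in())"
```

```text
the job is handed in; nothing more can be done
None
```

The job is handed in, with no verdict returned: by my last camera measurements the phone's end sticks out about 39 mm past the notched edge, square to within about 1° and about 2 mm off the notch's centre line, with the cup, disc and jar not touched.

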